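# Snap the end cap onto the last peg of the peg board

### The job

Two of the three steel pegs on the grey peg board are already pushed in and wear their red end caps; the third stands proud and bare. Pick up the loose red cap, set it mouth down on the bare peg and press straight down until the peg has sunk to its stop and the cap has clicked over it and sits flat on the peg's collar. Keep pressing after the click and finish with the gripper still on the cap, pushing it firmly down (do not let go at the end); leave the other things on the shelf undisturbed.

Things in the scene. Friction and masses are not known exactly. Their poses are not given: they have to be found in the camera images.
- cap: loose red plastic end cap, a plain round knob 36 mm across and 36 mm tall, 36 to 63 g, standing mouth down on the shelf; origin at the centre of its lower face (the mouth), z up through its top. Blind bore open below: mouth ring 20.4 mm across and 4 mm tall, above it a wider cavity 27 mm across up to 22 mm above the mouth; the top 14 mm are solid. The round outside is good to grip from above at any yaw.
- peg_seat (a point): centre of the top face of the bare peg's steel collar (collar 44 mm across, 12 mm tall); the cap's lower face rests here when the cap is on. It moves down with the peg; 44 mm above the shelf once the peg is home. Passing the spring balls takes about 9 to 14 N, peaking with the cap's lower face about 11 mm above here; then the force drops (the click) and the cap must still go down to the collar, where the force rises hard.
- peg_tip (a point): top of the bare steel peg, 20 mm above peg_seat on the same upright axis. The peg is 18 mm across with a tapered top (10 mm across at the tip, 7 mm tall taper); four brass spring balls, centred 9.5 mm above peg_seat and standing out to 25 mm across, must be pressed in by the cap's mouth ring.
- peg (a joint): how far the bare peg has been pushed down into the board (m): 0 fully proud, 0.018 home at its stop with the collar on the black bush. It starts somewhere between 0 and 0.010, sinks under a steady push of about 3 to 4 N (less than the click takes, so it reaches its stop first) and stays where it is left.
- board: grey perforated plastic peg board lying flat and fixed on the shelf, 180 mm (its x) by 340 mm (its y) by 30 mm tall, origin at the centre of its underside. The three pegs stand in a row along its y axis at -95, 0 and +95 mm; which of them is the bare one varies.
- done_a: a finished peg: black bush, steel collar and red cap like the loose one, fixed; origin at its foot on the board's top, its top 50 mm higher (80 mm above the shelf).
- done_b: the other finished peg, the same.
- vase: small green glass vase, 68 mm across, 125 mm tall, standing; origin at the centre of its foot. Leave alone.
- torch: yellow plastic torch lying along its x axis, 165 mm long, 48 mm across at the head; origin on the shelf under its middle. Leave alone.
- brush: wooden clothes brush lying bristles down, 250 mm long along its x, 50 mm wide, 38 mm tall; origin on the shelf under its middle. Leave alone.
- opener: flat steel bottle opener, 130 mm long along its x, 36 mm wide, 6 mm thick; origin on the shelf near its middle. Leave alone.
- tin: round aluminium tin, 72 mm across, 70 mm tall, standing; origin at the centre of its foot. Leave alone.

How it is judged:
By the outcome, as a careful person would: the job done as asked, in the order asked, and still so for the second after the job is handed in, while the arm keeps its last pose, push and grip.
It also fails if it takes over 64 s, if anything falls off the work surface, if the arm or the gripper's body presses on something with over 40 N, if the wrist force passes 120 N, or if a joint passes its speed limit or range.

### The arm

A 6-joint arm with a two-finger parallel gripper is mounted at the origin on the work surface. World frame = base frame: x ahead of the robot, y to its left, z up, the work surface at z = 0. Lengths are in m, angles in degrees, forces in N, time in s.
With the tool pointing down it reaches from about 0.25 to 0.85 m from the base axis. Payload 12.5 kg.
Tool frame: the origin (TCP) lies between the finger pads; the fingertips stand 25 mm ahead of it and the grasp point (between the pads) lies 6 mm ahead of it; z points along the fingers, y is the direction in which the jaws open and shut (so a half turn about z gives the same grasp; the last joint's range is limited). The gripper opens to 93 mm and grips with 3 to 60 N. Pads are 15 mm wide; open, the fingers measure 128 mm over their backs; the gripper's body (75 mm by 188 mm) begins 65 mm behind the grasp point.
Start: joints at [-4.847, 20.094, 94.641, -0, 65.266, -4.847], TCP at [0.55, 0, 0.244] pointing down, gripper open.
Joint ranges: [-157.81, 157.81], [-45, 120.19], [0.68, 151.7], [-89.99, 269.99], [4.06, 180], [-164.3, 164.3]. Speed limits (degrees/s): [127.2, 127.2, 159.86, 180, 180, 180].

### API

Orientations are given as a 3x3 rotation matrix whose columns are the frame's x, y, z axes.
In Python, from station import robot gives the robot as it stands.
- The arm moves only by the tool play_rows, never from a script. Its argument "targets" is a list of rows, each an object with "twist": the turn, a rotation vector about the world's x, y, z in units of 5 degrees (1.0 is 5 degrees), a list of three; "offset": the shift along the world's x, y, z in cm, a list of three; "fingers": the closure in counts, from 0 (fully open) to 255 (shut). A call has 1 to 20 rows; each row shifts and turns the pose as measured when the row begins; what a row does not reach is not made up. A row lasts 1/12 s, in which the tool goes at most 41.7 mm and 7.16 degrees, less where a joint would pass 70% of its speed; a pose out of reach is approached as far as the arm can. A call with a gripper value outside its range is refused whole. The fingers move at their own pace and stop on an object; the grip force is fixed at half the most. Time passes only in rows, so rows that do not move let the fingers close. It gives the time, the measured TCP pose, the force and the opening at its end, in the units of the state.
- robot.observe(): the state, without advancing time (a new reading comes with each control period).
- robot.capture(name): name is "scene" or "side" or "wrist"; returns the picture (420x560x3 uint8, red, green, blue); there is no depth.
- robot.get_calibration(name): a dict with "K" (3x3 intrinsics, pixels), "origin" and "attitude" of the camera in the world. Camera axes: x right, y up, looking along -z (the intrinsics and any distortion apply to the point x, -y, -z); pixel columns grow to the right and rows downward; lengths in m; the calibration is good to about 2 mm. A picture is of the moment at which its call begins: read the wrist's pose just before it. get_calibration takes no time and is no camera call; for the wrist camera it gives the pose at the moment of the call.
- robot.hand_in(): hands the job in, once; it reports no verdict.
The state is a dict: "t": time; "joint_pos": joint angles; "joint_velocities": joint speeds; "joint_efforts": joint torques, N m; "position": TCP position; "tool_rot": TCP orientation; "contact_force": force on the tool from outside, world axes, zero at the start; "ft_torque": the same for the moment, N m; "grip_width": opening from 0.0 (shut) to 1.0 (fully open).
Only numpy, scipy, OpenCV 4.12 (cv2) and the standard library are available. Lean on these libraries where they do the work, as an engineer would, in place of code of your own. Each camera call takes 0.05 s, during which the arm holds its last target.

## Working session

There is one attempt and no reset: what is moved stays moved. The work goes in short steps, Python scripts to look and compute and a tool call to move; the robot and the scene stay as the last step left them, time stands still between calls to the robot, and variables do not carry over. Pictures are saved under pics/ and viewed, and the job is handed in when it is done.

Besides the shell and the picture viewer there is one more tool, called as name(argument=value, ...), one argument or row to a line, values as JSON. play_rows: Moves the arm, as the interface text tells. Its arguments: {"type":"object","properties":{"targets":{"type":"array"}},"required":["targets"]}

```bash
ls; mkdir -p pics
python3 - <<'E'
from station import robot
import cv2
s=robot.observe(); print(s['t'],s['position'],s['contact_force'],s['grip_width'])
for n in ("scene","side","wrist"):
    c=robot.get_calibration(n); print(n,c)
    cv2.imwrite(f"pics/{n}0.png",robot.capture(n)[:,:,::-1])
E
```

```text
pics
0.0 [5.49705399e-01 2.77551728e-05 2.43088032e-01] [-1.08817061  0.09239571  0.06291445] 1.0002675583568514
scene {'K': array([[453.95732207,   0.        , 275.7365963 ],
       [  0.        , 453.95732207, 212.72747725],
       [  0.        ,   0.        ,   1.        ]]), 'origin': array([ 1.46508237, -0.12057688,  1.27263021]), 'attitude': array([[ 0.1476211 , -0.80270968,  0.57781068],
       [ 0.9890395 ,  0.12156811, -0.08379768],
       [-0.00297814,  0.5838479 ,  0.8118576 ]])}
side {'K': array([[426.79950627,   0.        , 277.41159496],
       [  0.        , 426.79950627, 209.81626706],
       [  0.        ,   0.        ,   1.        ]]), 'origin': array([0.54799833, 0.84564477, 0.73821512]), 'attitude': array([[-0.99858983,  0.02236868, -0.04814548],
       [-0.05183697, -0.60656661,  0.79334096],
       [-0.01145745,  0.79471793,  0.60687077]])}
wrist {'K': array([[341.22676536,   0.        , 278.66790174],
       [  0.        , 341.22676536, 208.4576643 ],
       [  0.        ,   0.        ,   1.        ]]), 'origin': array([0.54964766, 0.07535636, 0.38496678]), 'attitude': array([[ 9.99999995e-01, -1.03123017e-04, -9.51849831e-06],
       [ 1.01875184e-04,  9.63035734e-01,  2.69373652e-01],
       [-1.86119697e-05, -2.69373651e-01,  9.63035740e-01]])}
```

View pics/scene0.png

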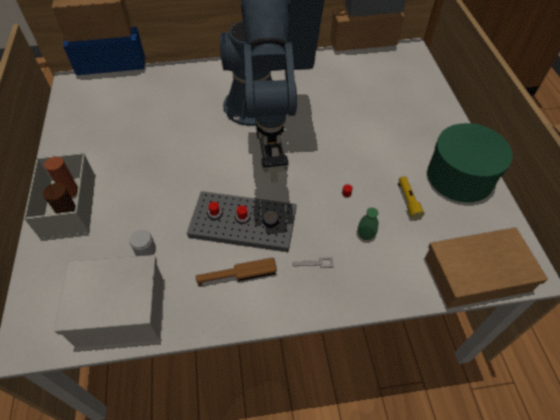

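View pics/side0.png

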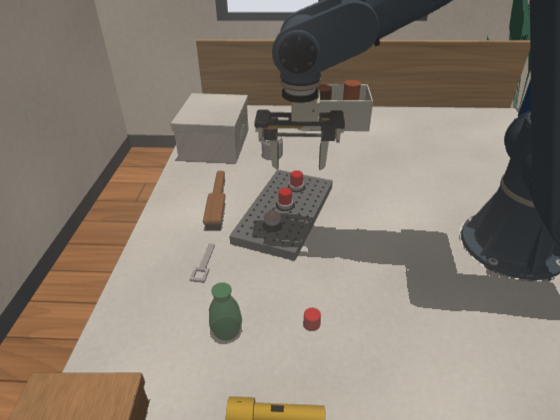

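View pics/wrist0.png

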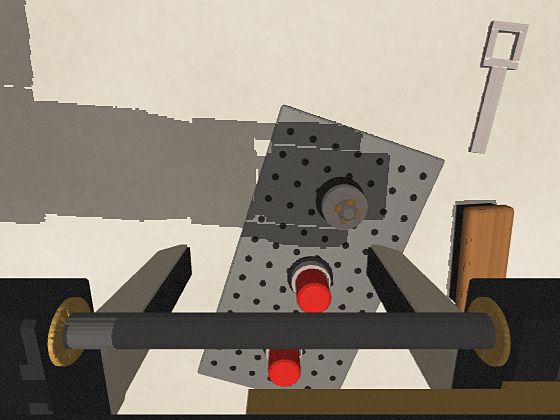

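The scene shows the loose cap at scene (347,190) and side (312,318). The bare peg is the +y end of the row, at wrist (346,207), and the finished caps are at wrist (313,297) and (284,372).

```bash
cat > h.py <<'E'
import numpy as np, cv2
from station import robot
def ray(c,u,v):
    K=c['K'];d=np.array([(u-K[0,2])/K[0,0],-(v-K[1,2])/K[1,1],-1.])
    d=np.asarray(c['attitude'])@d; return np.asarray(c['origin']),d/np.linalg.norm(d)
def onplane(c,u,v,z):
    o,d=ray(c,u,v); return o+d*(z-o[2])/d[2]
def tri(rs):
    A=0;b=0
    for o,d in rs:
        P=np.eye(3)-np.outer(d,d);A=A+P;b=b+P@o
    p=np.linalg.solve(A,b)
    return p,[np.linalg.norm((np.eye(3)-np.outer(d,d))@(p-o)) for o,d in rs]
def proj(c,p):
    q=np.asarray(c['attitude']).T@(np.asarray(p)-c['origin']);K=c['K']
    return K[0,0]*q[0]/-q[2]+K[0,2],K[1,1]*-q[1]/-q[2]+K[1,2]
def red(img,vmin=60):
    h=cv2.cvtColor(img,cv2.COLOR_RGB2HSV)
    m=(((h[...,0]<6)|(h[...,0]>174))&(h[...,1]>170)&(h[...,2]>vmin)).astype(np.uint8)
    n,l,s,c=cv2.connectedComponentsWithStats(m)
    return [(s[i],c[i],l==i) for i in range(1,n) if s[i][4]>15]
E
python3 - <<'E'
from h import *
print(robot.observe()['tool_rot'])
C={n:robot.get_calibration(n) for n in('scene','side','wrist')}
for n in C:
    im=cv2.imread(f'pics/{n}0.png')[:,:,::-1].copy()
    for s,c,l in red(im): print(n,s,c.round(1),onplane(C[n],*c,.018).round(4),onplane(C[n],*c,.062).round(4))
    if n=='wrist':
        for s,c,l in red(im,200): 
            print('top',s,c, onplane(C[n],*c,.08).round(4))
        for z in(.072,.082): print(onplane(C[n],347,212,z))
E
```

```text
[[-4.95381308e-06  9.99999587e-01 -9.08427941e-04]
 [ 9.99999998e-01  5.00430746e-06  5.55820875e-05]
 [ 5.55866107e-05 -9.08427664e-04 -9.99999586e-01]]
scene [343 185   9  11  76] [347.  190.1] [0.5127 0.2719 0.018 ] [0.5461 0.2582 0.062 ]
scene [209 202  10  13 107] [213.7 207.8] [ 0.5195 -0.1987  0.018 ] [ 0.5526 -0.1959  0.062 ]
scene [237 206  10  13 109] [241.7 211.6] [ 0.55   -0.1052  0.018 ] [ 0.5821 -0.1057  0.062 ]
side [292 172   9   5  35] [296.2 173.7] [ 0.556  -0.2836  0.018 ] [ 0.5555 -0.2146  0.062 ]
side [280 189  11   6  51] [285.  191.3] [ 0.5874 -0.1865  0.018 ] [ 0.585  -0.1235  0.062 ]
wrist [ 296  269   35   44 1256] [312.5 291.1] [ 0.5903 -0.1302  0.018 ] [ 0.5854 -0.1055  0.062 ]
wrist [ 268  349   33   38 1063] [283.9 366.4] [ 0.5564 -0.2377  0.018 ] [ 0.5556 -0.2002  0.062 ]
top [299 285  32  27 655] [313.57251908 298.93129771] [ 0.5847 -0.1042  0.08  ]
top [270 362  29  24 533] [283.79549719 374.02814259] [ 0.5552 -0.1946  0.08  ]
[ 0.61500958 -0.01572134  0.072     ]
[ 0.61292231 -0.01281194  0.082     ]
```

Run:
```python
from h import *
C={n:robot.get_calibration(n) for n in('scene','side')}
for n in C:
    im=cv2.imread(f'pics/{n}0.png'); h=cv2.cvtColor(im,cv2.COLOR_BGR2HSV)
    m=((h[...,0]>45)&(h[...,0]<90)&(h[...,1]>70)&(h[...,2]>30)).astype(np.uint8)
    k,l,s,c=cv2.connectedComponentsWithStats(m)
    for i in range(1,k):
        if s[i][4]>150: print(n,s[i],c[i].round(1),[onplane(C[n],*c[i],z).round(3) for z in(0.04,.05)])
```

```text
scene [ 436  123   77   79 3832] [473.7 157.2] [array([0.449, 0.76 , 0.04 ]), array([0.457, 0.753, 0.05 ])]
scene [359 208  19  32 415] [368.4 224.6] [array([0.681, 0.3  , 0.04 ]), array([0.687, 0.297, 0.05 ])]
side [510   0  20  40 708] [520.1  20.2] [array([-0.82 , -2.085,  0.04 ]), array([-0.8  , -2.043,  0.05 ])]
```

play_rows(
  targets=[
    {"twist": [0, 0, 0], "offset": [-0.5, 3, 0], "fingers": 0},
    {"twist": [0, 0, 0], "offset": [-0.5, 3, 0], "fingers": 0},
    {"twist": [0, 0, 0], "offset": [-0.5, 3, 0], "fingers": 0},
    {"twist": [0, 0, 0], "offset": [-0.5, 3, 0], "fingers": 0},
    {"twist": [0, 0, 0], "offset": [-0.5, 3, 0], "fingers": 0},
    {"twist": [0, 0, 0], "offset": [-0.5, 3, 0], "fingers": 0},
    {"twist": [0, 0, 0], "offset": [-0.5, 2, 0], "fingers": 0},
    {"twist": [0, 0, 0], "offset": [0, 0, 0], "fingers": 0},
  ],
)

```text
t: 0.82
position: [0.5115, 0.2069, 0.2415]
tool_rot: [[0.005, 1.0, -0.004], [1.0, -0.005, -0.001], [-0.001, -0.004, -1.0]]
contact_force: [0.9, -1.3, 0.4]
grip_width: 0.999
```

Run:
```python
from h import *
c=robot.get_calibration('wrist');im=robot.capture('wrist');cv2.imwrite('pics/w1.png',im[:,:,::-1])
for vm in(60,200):
  for s,q,l in red(im,vm): print(vm,s,q,[onplane(c,*q,z).round(4) for z in(.018,.036)])
for n in ('scene','side'):
  print(n,[ (s,q.round(1)) for s,q,l in red(robot.capture(n))])
print(robot.observe()['position'])
```

```text
60 [265 105  35  36 981] [281.91845056 122.6687054 ] [array([0.5145, 0.2724, 0.018 ]), array([0.5144, 0.2729, 0.036 ])]
200 [268 108  29  24 481] [280.74428274 119.34719335] [array([0.5133, 0.2757, 0.018 ]), array([0.5132, 0.2761, 0.036 ])]
scene [(array([343, 185,   9,  11,  77], dtype=int32), array([346.9, 190.2])), (array([209, 202,  10,  13, 106], dtype=int32), array([213.6, 207.8])), (array([237, 206,  10,  13, 110], dtype=int32), array([241.7, 211.6]))]
side [(array([309, 310,  10,   6,  32], dtype=int32), array([314.2, 312.8]))]
[0.51257909 0.20355924 0.24153196]
```

View pics/w1.png

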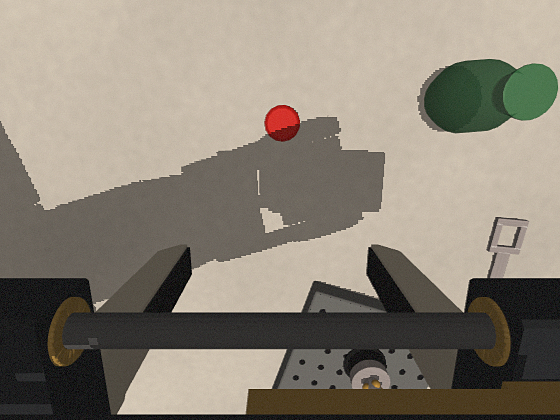

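The wrist view shows the cap at (282,123), about 36 px across, which is roughly 37 mm and matches the given size. Its position is (0.514, 0.273), and the vase is clear of the jaws. I'll move above it.

play_rows(
  targets=[
    {"twist": [0, 0, 0], "offset": [0, 2.5, -3], "fingers": 0},
    {"twist": [0, 0, 0], "offset": [0, 2.5, -3], "fingers": 0},
    {"twist": [0, 0, 0], "offset": [0, 2, -3], "fingers": 0},
    {"twist": [0, 0, 0], "offset": [0, 0, -3], "fingers": 0},
    {"twist": [0, 0, 0], "offset": [0, 0, -1], "fingers": 0},
    {"twist": [0, 0, 0], "offset": [0, 0, 0], "fingers": 0},
    {"twist": [0, 0, 0], "offset": [0, 0, 0], "fingers": 0},
  ],
)

```text
t: 1.55
position: [0.5171, 0.2673, 0.1092]
tool_rot: [[0.018, 1.0, 0.002], [1.0, -0.018, -0.001], [-0.001, 0.002, -1.0]]
contact_force: [0.4, -0.3, -0.1]
grip_width: 0.996
```

Run:
```python
from h import *
s=robot.observe();print(s['position'],s['tool_rot'].round(4),s['joint_pos'])
c=robot.get_calibration('wrist');im=robot.capture('wrist');cv2.imwrite('pics/w2.png',im[:,:,::-1])
for vm in(60,200):
  for s,q,l in red(im,vm): print(vm,s,q,[onplane(c,*q,z).round(4) for z in(.018,.036)])
```

```text
[0.51710506 0.26733508 0.1091822 ] [[ 0.0176  0.9998  0.0021]
 [ 0.9998 -0.0176 -0.0015]
 [-0.0014  0.0022 -1.    ]] [22.81058627 32.86817999 95.9697877  -0.15953431 51.08161573 23.92069837]
60 [ 248  187   53   60 2437] [274.11694707 216.82109151] [array([0.5142, 0.2712, 0.018 ]), array([0.5144, 0.2767, 0.036 ])]
```

View pics/w2.png

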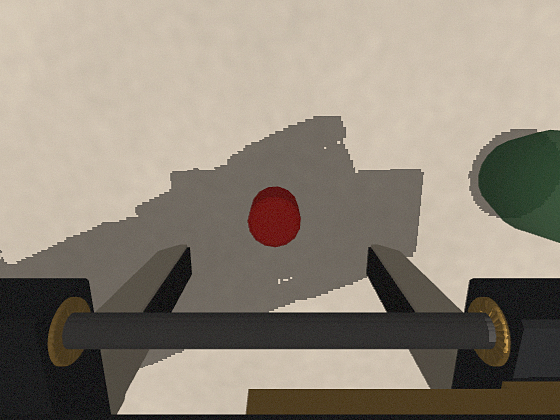

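The wrist view shows the cap at (274,217) between the jaws, at (0.5143, 0.273). This agrees with the first fix. I'll descend now.

play_rows(
  targets=[
    {"twist": [0, 0, -0.2], "offset": [-0.3, 0.6, -1], "fingers": 0},
    {"twist": [0, 0, 0], "offset": [0, 0, -2], "fingers": 0},
    {"twist": [0, 0, 0], "offset": [0, 0, -2], "fingers": 0},
    {"twist": [0, 0, 0], "offset": [0, 0, -1], "fingers": 0},
    {"twist": [0, 0, 0], "offset": [0, 0, -0.5], "fingers": 0},
    {"twist": [0, 0, 0], "offset": [0, 0, 0], "fingers": 0},
    {"twist": [0, 0, 0], "offset": [0, 0, 0], "fingers": 0},
  ],
)

```text
t: 2.18
position: [0.5219, 0.2719, 0.0549]
tool_rot: [[0.041, 0.999, 0.02], [0.999, -0.042, 0.006], [0.006, 0.019, -1.0]]
contact_force: [-0.3, -0.1, -0.3]
grip_width: 0.998
```

play_rows(
  targets=[
    {"twist": [-0.07, 0.23, 0.4], "offset": [-0.7, 0.1, 0], "fingers": 0},
    {"twist": [0, 0, 0], "offset": [0, 0, 0], "fingers": 0},
    {"twist": [0, 0, 0], "offset": [0, 0, 0], "fingers": 0},
  ],
)

```text
t: 2.43
position: [0.5166, 0.2731, 0.0583]
tool_rot: [[0.007, 1.0, 0.003], [1.0, -0.007, 0.001], [0.002, 0.003, -1.0]]
contact_force: [-1.4, 0.2, -0.1]
grip_width: 1.001
```

play_rows(
  targets=[
    {"twist": [0, 0.04, 0.05], "offset": [-0.2, 0, -1], "fingers": 0},
    {"twist": [0, 0, 0], "offset": [-0.1, 0, -1], "fingers": 0},
    {"twist": [0, 0, 0], "offset": [-0.1, 0, -0.6], "fingers": 0},
    {"twist": [0, 0, 0], "offset": [0, 0, 0], "fingers": 0},
    {"twist": [0, 0, 0], "offset": [0, 0, 0], "fingers": 0},
  ],
)

```text
t: 2.85
position: [0.5131, 0.2732, 0.0305]
tool_rot: [[0.005, 1.0, 0.002], [1.0, -0.005, 0.003], [0.003, 0.002, -1.0]]
contact_force: [0.1, 0.7, 0.6]
grip_width: 1.0
```

play_rows(
  targets=[
    {"twist": [0, 0, 0], "offset": [0, 0, 0], "fingers": 255},
    {"twist": [0, 0, 0], "offset": [0, 0, 0], "fingers": 255},
    {"twist": [0, 0, 0], "offset": [0, 0, 0], "fingers": 255},
    {"twist": [0, 0, 0], "offset": [0, 0, 0], "fingers": 255},
    {"twist": [0, 0, 0], "offset": [0, 0, 0], "fingers": 255},
    {"twist": [0, 0, 0], "offset": [0, 0, 0], "fingers": 255},
    {"twist": [0, 0, 0], "offset": [0, 0, 0], "fingers": 255},
    {"twist": [0, 0, 0], "offset": [0, 0, 0], "fingers": 255},
    {"twist": [0, 0, 0], "offset": [0, 0, 0], "fingers": 255},
    {"twist": [0, 0, 0], "offset": [0, 0, 0], "fingers": 255},
  ],
)

```text
t: 3.68
position: [0.5135, 0.2733, 0.031]
tool_rot: [[0.005, 1.0, 0.003], [1.0, -0.005, 0.003], [0.003, 0.003, -1.0]]
contact_force: [0.6, -0.6, -0.5]
grip_width: 0.383
```

play_rows(
  targets=[
    {"twist": [0, 0, 0], "offset": [0, 0, 2], "fingers": 255},
    {"twist": [0, 0, 0], "offset": [0, 0, 3], "fingers": 255},
    {"twist": [0, 0, 0], "offset": [0, 0, 3], "fingers": 255},
    {"twist": [0, 0, 0], "offset": [0, 0, 3], "fingers": 255},
    {"twist": [0, 0, 0], "offset": [0, 0, 3], "fingers": 255},
    {"twist": [0, 0, 0], "offset": [0, 0, 2], "fingers": 255},
    {"twist": [0, 0, 0], "offset": [1, -3, 0], "fingers": 255},
    {"twist": [0, 0, 0], "offset": [1, -3, 0], "fingers": 255},
    {"twist": [0, 0, 0], "offset": [1, -3, 0], "fingers": 255},
    {"twist": [0, 0, 0], "offset": [1, -3, 0], "fingers": 255},
    {"twist": [0, 0, 0], "offset": [1, -3, 0], "fingers": 255},
    {"twist": [0, 0, 0], "offset": [1, -3, 0], "fingers": 255},
    {"twist": [0, 0, 0], "offset": [1, -3, 0], "fingers": 255},
    {"twist": [0, 0, 0], "offset": [1, -3, 0], "fingers": 255},
    {"twist": [0, 0, 0], "offset": [0.5, -2, 0], "fingers": 255},
    {"twist": [0, 0, 0], "offset": [0, 0, 0], "fingers": 255},
    {"twist": [0, 0, 0], "offset": [0, 0, 0], "fingers": 255},
  ],
)

```text
t: 5.1
position: [0.5976, 0.0003, 0.1992]
tool_rot: [[0.002, 1.0, 0.003], [1.0, -0.002, 0.002], [0.002, 0.003, -1.0]]
contact_force: [-0.2, 1.1, -0.3]
grip_width: 0.385
```

Run:
```python
from h import *
s=robot.observe();print(s['position'],s['tool_rot'].round(4),s['joint_pos'])
c=robot.get_calibration('wrist');np.save('cw3.npy',c,allow_pickle=True);im=robot.capture('wrist');cv2.imwrite('pics/w3.png',im[:,:,::-1])
```

```text
[5.97594193e-01 2.85195083e-04 1.99151200e-01] [[ 0.0022  1.      0.0033]
 [ 1.     -0.0022  0.0019]
 [ 0.0019  0.0033 -1.    ]] [-4.48769096 27.60112194 89.98906116  0.13923248 62.22784342 -4.42754728]
```

View pics/w3.png

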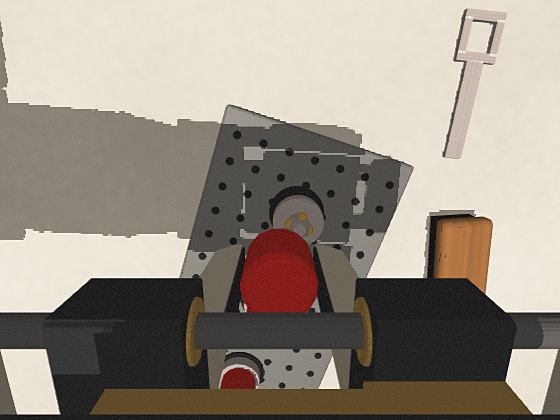

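The wrist view shows the held red cap at (280,275) partly hiding the peg, whose collar is at (300,215). I'll back off in -y for a clear view of the peg.

play_rows(
  targets=[
    {"twist": [0, 0, 0], "offset": [0.8, -2, 0], "fingers": 255},
    {"twist": [0, 0, 0], "offset": [0.8, -2, 0], "fingers": 255},
    {"twist": [0, 0, 0], "offset": [0, -1, 0], "fingers": 255},
    {"twist": [0, 0, 0], "offset": [0, 0, 0], "fingers": 255},
    {"twist": [0, 0, 0], "offset": [0, 0, 0], "fingers": 255},
  ],
)

```text
t: 5.57
position: [0.6125, -0.0451, 0.199]
tool_rot: [[-0.004, 1.0, 0.002], [1.0, 0.004, 0.003], [0.003, 0.002, -1.0]]
contact_force: [-0.2, 0.2, 0.2]
grip_width: 0.381
```

Run:
```python
from h import *
s=robot.observe();print(s['position'],s['tool_rot'].round(4))
c=robot.get_calibration('wrist');print(c);np.save('cw4.npy',c,allow_pickle=True);im=robot.capture('wrist');cv2.imwrite('pics/w4.png',im[:,:,::-1])
cv2.imwrite('pics/w4z.png',cv2.resize(im[80:280,200:400,::-1],None,fx=3,fy=3,interpolation=cv2.INTER_CUBIC))
im=robot.capture('side');cv2.imwrite('pics/s4z.png',cv2.resize(im[130:280,200:380,::-1],None,fx=4,fy=4,interpolation=cv2.INTER_CUBIC))
```

```text
[ 0.61250081 -0.04513698  0.19896522] [[-0.0037  1.      0.0018]
 [ 1.      0.0037  0.003 ]
 [ 0.003   0.0018 -1.    ]]
{'K': array([[341.22676536,   0.        , 278.66790174],
       [  0.        , 341.22676536, 208.4576643 ],
       [  0.        ,   0.        ,   1.        ]]), 'origin': array([0.61174028, 0.02975021, 0.34096064]), 'attitude': array([[ 0.99998877, -0.00296021, -0.00370157],
       [ 0.00383984,  0.96380825,  0.26656878],
       [ 0.00277851, -0.26658   ,  0.96380879]])}
```

View pics/w4z.png

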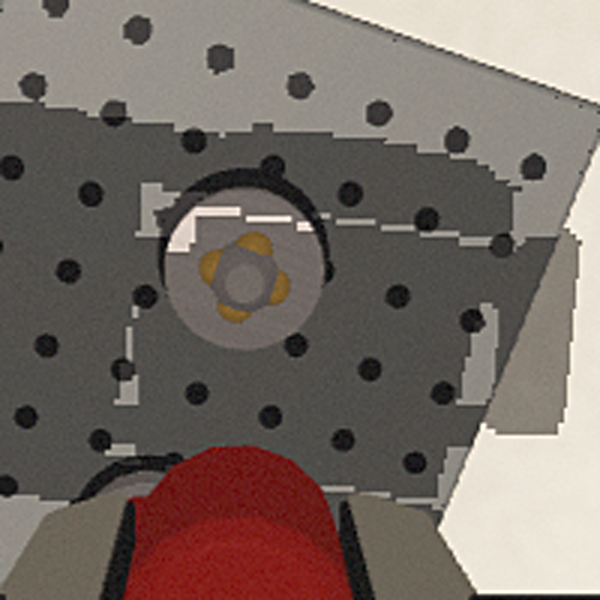

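View pics/s4z.png

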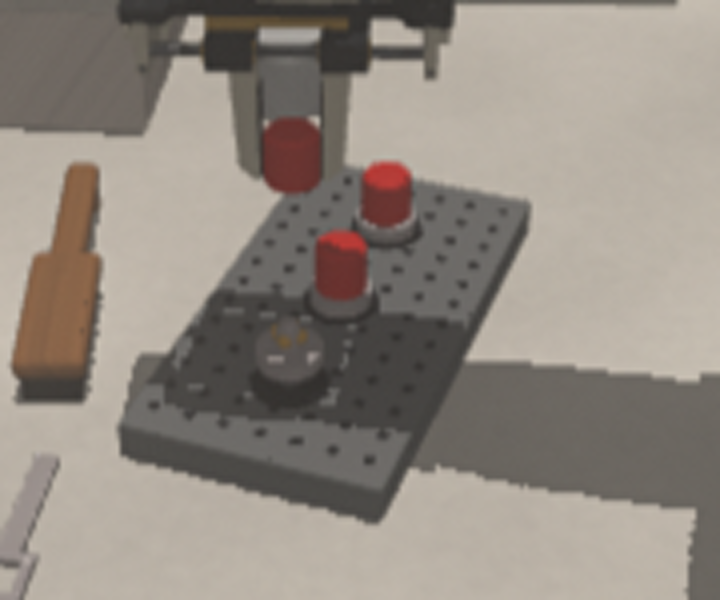

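In the zoom, the peg tip is at full-image (281.2,174.1). The collar circle centre is at (281.5,169.3), about 53 px across.

Run:
```python
from h import *
c=np.load('cw4.npy',allow_pickle=True).item()
for q in (0,5,10):
    zs=.062-q/1000
    print(q,'collar',onplane(c,281.4,169.3,zs).round(4),'tip',onplane(c,281.2,174.1,zs+.02).round(4))
    a=onplane(c,281.4,169.3,zs); 
    print('collar px width', proj(c,a+[.022,0,0])[0]-proj(c,a-[.022,0,0])[0],'rows',proj(c,a+[0,.022,0])[1],proj(c,a-[0,.022,0])[1])
# cross-check with done_b top from first wrist & row
```

```text
0 collar [ 0.6149 -0.014   0.062 ] tip [ 0.6146 -0.0146  0.082 ]
collar px width 53.51637130019529 rows 142.12248171354577 195.3645181203293
5 collar [ 0.615  -0.0148  0.057 ] tip [ 0.6146 -0.0154  0.077 ]
collar px width 52.57405092199218 rows 142.6110591102988 194.91480761467048
10 collar [ 0.615  -0.0156  0.052 ] tip [ 0.6147 -0.0163  0.072 ]
collar px width 51.66434123411395 rows 143.08238016012444 194.48035227949032
```

play_rows(
  targets=[
    {"twist": [0, 0, 0], "offset": [0.2, 1.5, -1], "fingers": 255},
    {"twist": [0, 0, 0], "offset": [0, 1.5, -2], "fingers": 255},
    {"twist": [0, 0, 0], "offset": [-0.1, 0, -2], "fingers": 255},
    {"twist": [0, 0, 0], "offset": [0, 0, -1], "fingers": 255},
    {"twist": [0, 0, 0], "offset": [0, 0, 0], "fingers": 255},
    {"twist": [0, 0, 0], "offset": [0, 0, 0], "fingers": 255},
  ],
)

```text
t: 6.17
position: [0.6127, -0.0087, 0.1389]
tool_rot: [[-0.008, 1.0, 0.004], [1.0, 0.008, 0.003], [0.003, 0.004, -1.0]]
contact_force: [-0.6, -0.0, 0.4]
grip_width: 0.388
```

play_rows(
  targets=[
    {"twist": [-0.03, 0.05, 0], "offset": [0.2, -0.6, 0], "fingers": 255},
    {"twist": [0, 0, 0], "offset": [0, 0, 0], "fingers": 255},
    {"twist": [0, 0, 0], "offset": [0, 0, 0], "fingers": 255},
  ],
)

```text
t: 6.42
position: [0.6157, -0.0154, 0.1412]
tool_rot: [[-0.008, 1.0, 0.002], [1.0, 0.008, -0.0], [-0.0, 0.002, -1.0]]
contact_force: [0.2, 0.1, 0.6]
grip_width: 0.381
```

Run:
```python
from h import *
s=robot.observe();print(s['position'],s['tool_rot'].round(4),s['contact_force'])
for n,b in(('side',(150,270,200,360)),('scene',(170,250,200,320)),('wrist',(100,400,80,480))):
    im=robot.capture(n)[b[0]:b[1],b[2]:b[3],::-1];k=2 if n=='wrist' else 5
    cv2.imwrite(f'pics/{n}5.png',cv2.resize(im,None,fx=k,fy=k,interpolation=cv2.INTER_CUBIC))
```

```text
[ 0.61573326 -0.01544259  0.14122781] [[-0.0082  1.      0.0021]
 [ 1.      0.0082 -0.    ]
 [-0.      0.0021 -1.    ]] [0.1625587  0.05599653 0.58548946]
```

View pics/side5.png

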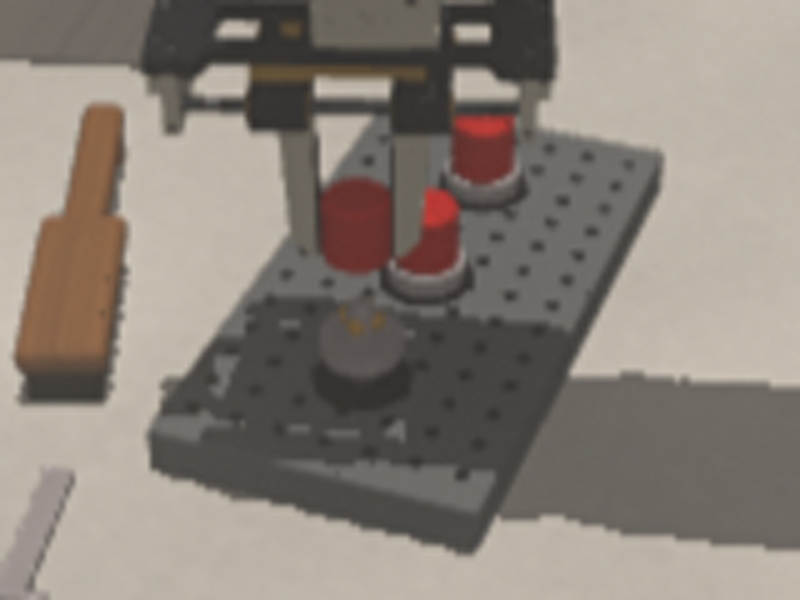

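View pics/scene5.png

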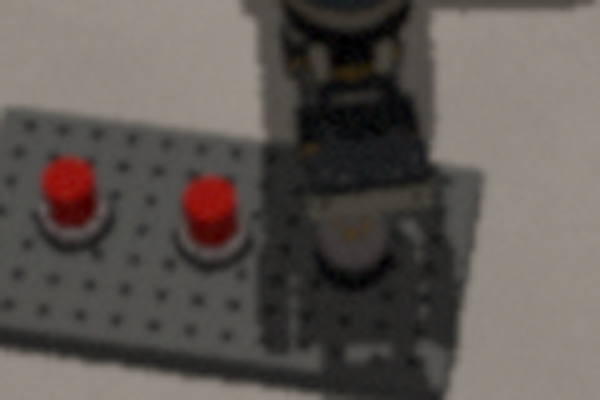

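The side view shows the cap about 1 mm to the +x side of the peg axis, which agrees with the numbers. I'll trim that and descend slowly.

play_rows(
  targets=[
    {"twist": [0, 0.02, 0.05], "offset": [-0.15, 0.05, -1], "fingers": 255},
    {"twist": [0, 0, 0], "offset": [-0.05, 0, -1], "fingers": 255},
    {"twist": [0, 0, 0], "offset": [-0.05, 0, -0.5], "fingers": 255},
    {"twist": [0, 0, 0], "offset": [0, 0, 0], "fingers": 255},
    {"twist": [0, 0, 0], "offset": [0, 0, 0], "fingers": 255},
  ],
)

```text
t: 6.98
position: [0.6123, -0.0148, 0.1129]
tool_rot: [[-0.013, 1.0, -0.001], [1.0, 0.013, 0.0], [0.0, -0.001, -1.0]]
contact_force: [-0.5, -0.1, -0.5]
grip_width: 0.384
```

play_rows(
  targets=[
    {"twist": [0, 0, -0.1], "offset": [0.22, 0, 0], "fingers": 255},
    {"twist": [0, 0, 0], "offset": [0, 0, 0], "fingers": 255},
  ],
)

```text
t: 7.15
position: [0.6145, -0.0148, 0.1126]
tool_rot: [[-0.003, 1.0, -0.001], [1.0, 0.003, 0.0], [0.0, -0.001, -1.0]]
contact_force: [-0.1, 0.3, -0.8]
grip_width: 0.383
```

play_rows(
  targets=[
    {"twist": [0, 0, 0], "offset": [0, 0, -0.4], "fingers": 255},
    {"twist": [0, 0, 0], "offset": [0, 0, -0.4], "fingers": 255},
    {"twist": [0, 0, 0], "offset": [0, 0, 0], "fingers": 255},
  ],
)

```text
t: 7.4
position: [0.6152, -0.0147, 0.1048]
tool_rot: [[-0.003, 1.0, 0.0], [1.0, 0.003, 0.0], [0.0, 0.0, -1.0]]
contact_force: [-1.1, 0.4, 1.1]
grip_width: 0.385
```

play_rows(
  targets=[
    {"twist": [0, 0, 0], "offset": [-0.05, 0, -0.3], "fingers": 255},
    {"twist": [0, 0, 0], "offset": [0, 0, -0.3], "fingers": 255},
    {"twist": [0, 0, 0], "offset": [0, 0, 0], "fingers": 255},
  ],
)

```text
t: 7.65
position: [0.6149, -0.0143, 0.099]
tool_rot: [[-0.003, 1.0, 0.001], [1.0, 0.003, 0.001], [0.001, 0.001, -1.0]]
contact_force: [-1.1, 0.9, 1.4]
grip_width: 0.383
```

Run:
```python
from h import *
s=robot.observe();print(s['position'],s['contact_force'],s['ft_torque'])
for n,b in(('side',(150,270,200,360)),('wrist',(100,400,80,480))):
    im=robot.capture(n)[b[0]:b[1],b[2]:b[3],::-1];k=2 if n=='wrist' else 5
    cv2.imwrite(f'pics/{n}6.png',cv2.resize(im,None,fx=k,fy=k,interpolation=cv2.INTER_CUBIC))
```

```text
[ 0.61489846 -0.01433341  0.09896796] [-1.14017     0.9386047   1.39885187] [ 0.30160628  0.10006217 -0.06380232]
```

View pics/side6.png

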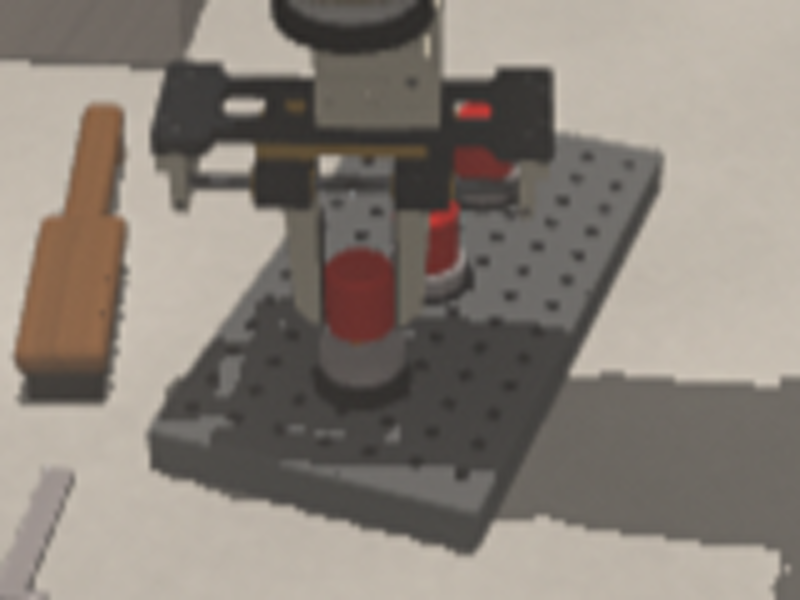

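View pics/wrist6.png

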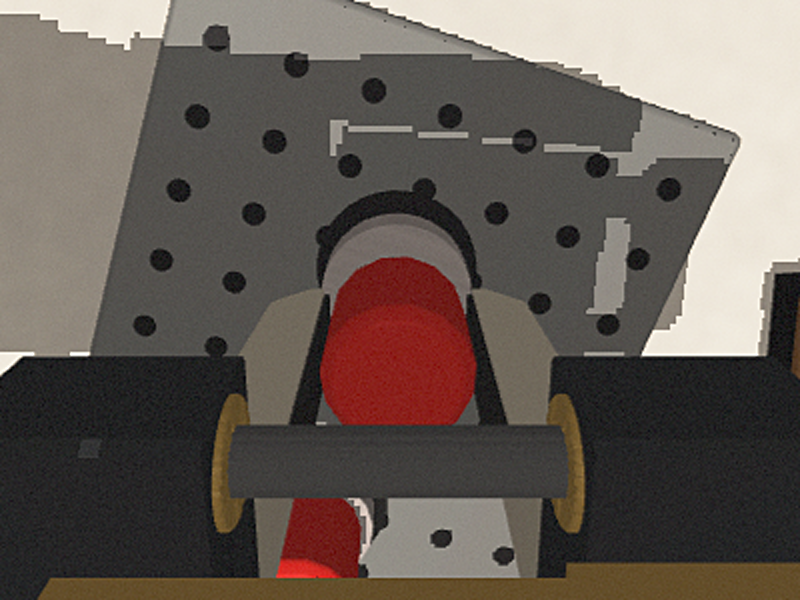

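Both views show the cap concentric over the peg, with the tip inside the mouth. I'll keep pressing down in small steps.

play_rows(
  targets=[
    {"twist": [0, 0, 0], "offset": [0, 0, -0.3], "fingers": 255},
    {"twist": [0, 0, 0], "offset": [0, 0, -0.3], "fingers": 255},
  ],
)

```text
t: 7.92
position: [0.6152, -0.0144, 0.0936]
tool_rot: [[-0.003, 1.0, 0.002], [1.0, 0.003, 0.0], [0.0, 0.002, -1.0]]
contact_force: [-1.2, 1.5, 3.9]
grip_width: 0.385
```

play_rows(
  targets=[
    {"twist": [0, 0, 0], "offset": [0, 0, -0.3], "fingers": 255},
    {"twist": [0, 0, 0], "offset": [0, 0, -0.3], "fingers": 255},
  ],
)

```text
t: 8.08
position: [0.6153, -0.0144, 0.0874]
tool_rot: [[-0.003, 1.0, 0.002], [1.0, 0.003, 0.0], [0.0, 0.002, -1.0]]
contact_force: [-3.4, 2.9, 14.1]
grip_width: 0.384
```

play_rows(
  targets=[
    {"twist": [0, 0.02, 0], "offset": [-0.05, 0.03, -0.3], "fingers": 255},
  ],
)

```text
t: 8.17
position: [0.6153, -0.0141, 0.085]
tool_rot: [[-0.003, 1.0, 0.002], [1.0, 0.003, 0.0], [0.0, 0.002, -1.0]]
contact_force: [-3.2, 1.6, 13.4]
grip_width: 0.383
```

play_rows(
  targets=[
    {"twist": [0, 0, 0], "offset": [0, 0, -0.3], "fingers": 255},
  ],
)

```text
t: 8.25
position: [0.6151, -0.014, 0.082]
tool_rot: [[-0.003, 1.0, 0.001], [1.0, 0.003, 0.001], [0.001, 0.001, -1.0]]
contact_force: [-4.6, 1.9, 0.4]
grip_width: 0.384
```

play_rows(
  targets=[
    {"twist": [0, 0, 0], "offset": [0, 0, -0.3], "fingers": 255},
  ],
)

```text
t: 8.33
position: [0.615, -0.014, 0.0785]
tool_rot: [[-0.003, 1.0, 0.001], [1.0, 0.003, 0.001], [0.001, 0.001, -1.0]]
contact_force: [1.1, 0.8, -2.9]
grip_width: 0.379
```

Click: the force peaked near 14 N and then dropped to about 0. Now down to the collar.

play_rows(
  targets=[
    {"twist": [0, 0, 0], "offset": [0, 0, -0.2], "fingers": 255},
  ],
)

```text
t: 8.42
position: [0.6148, -0.0141, 0.0756]
tool_rot: [[-0.003, 1.0, 0.001], [1.0, 0.003, 0.001], [0.001, 0.001, -1.0]]
contact_force: [-0.3, -0.2, -0.1]
grip_width: 0.386
```

play_rows(
  targets=[
    {"twist": [0, 0, 0], "offset": [0, 0, -0.2], "fingers": 255},
  ],
)

```text
t: 8.5
position: [0.615, -0.0142, 0.0745]
tool_rot: [[-0.003, 1.0, 0.001], [1.0, 0.003, 0.0], [0.0, 0.001, -1.0]]
contact_force: [-16.6, 1.1, 43.1]
grip_width: 0.383
```

play_rows(
  targets=[
    {"twist": [0, 0, 0], "offset": [0, 0, -0.2], "fingers": 255},
  ],
)

```text
t: 8.58
position: [0.615, -0.0142, 0.0744]
tool_rot: [[-0.003, 1.0, 0.0], [1.0, 0.003, 0.0], [0.0, 0.0, -1.0]]
contact_force: [-15.6, 2.3, 38.4]
grip_width: 0.383
```

play_rows(
  targets=[
    {"twist": [0, 0, 0], "offset": [-0.05, 0, -0.12], "fingers": 255},
  ],
)

```text
t: 8.67
position: [0.6149, -0.0142, 0.0747]
tool_rot: [[-0.003, 1.0, 0.001], [1.0, 0.003, 0.0], [0.0, 0.001, -1.0]]
contact_force: [-2.6, 0.9, 10.2]
grip_width: 0.381
```

play_rows(
  targets=[
    {"twist": [0, 0, 0], "offset": [-0.05, 0, -0.12], "fingers": 255},
    {"twist": [0, 0, 0], "offset": [-0.05, 0, -0.12], "fingers": 255},
  ],
)

```text
t: 8.83
position: [0.6148, -0.0142, 0.0746]
tool_rot: [[-0.003, 1.0, 0.004], [1.0, 0.003, 0.0], [0.0, 0.004, -1.0]]
contact_force: [-4.2, 1.5, 14.5]
grip_width: 0.384
```

play_rows(
  targets=[
    {"twist": [0, 0.05, 0], "offset": [-0.05, 0, -0.16], "fingers": 255},
    {"twist": [0, 0, 0], "offset": [-0.05, 0, -0.16], "fingers": 255},
  ],
)

```text
t: 9.0
position: [0.6148, -0.0142, 0.0746]
tool_rot: [[-0.003, 1.0, 0.002], [1.0, 0.003, -0.0], [-0.0, 0.002, -1.0]]
contact_force: [-8.7, 1.6, 21.8]
grip_width: 0.386
```

Run:
```python
from h import *
for n,b in(('side',(150,270,200,360)),('wrist',(100,400,80,480))):
    im=robot.capture(n)[b[0]:b[1],b[2]:b[3],::-1];k=2 if n=='wrist' else 5
    cv2.imwrite(f'pics/{n}7.png',cv2.resize(im,None,fx=k,fy=k,interpolation=cv2.INTER_CUBIC))
    s=robot.observe();print(s['t'],s['position'],s['contact_force'],s['ft_torque'])
for i in range(4):
    robot.capture('side');s=robot.observe();print(s['t'],s['position'],s['contact_force'])
```

```text
9.05 [ 0.61486036 -0.01418162  0.07461846] [-7.45940935  1.72199627 20.11135927] [ 0.2887491   1.27515114 -0.07055759]
9.1 [ 0.61484958 -0.01415829  0.07459127] [-7.18398058  1.36446317 18.92959135] [ 0.2504492   1.31255261 -0.03615441]
9.15 [ 0.61484409 -0.01415475  0.07459076] [-7.43214698  1.37355563 20.21461153]
9.2 [ 0.61483722 -0.01415447  0.07459495] [-6.96082612  2.22310056 19.89627319]
9.25 [ 0.61487704 -0.01415498  0.07463801] [-7.83308505  1.87281646 19.81488462]
9.3 [ 0.61487526 -0.01418606  0.07459593] [-6.76198209  1.51966422 19.78303397]
```

View pics/side7.png

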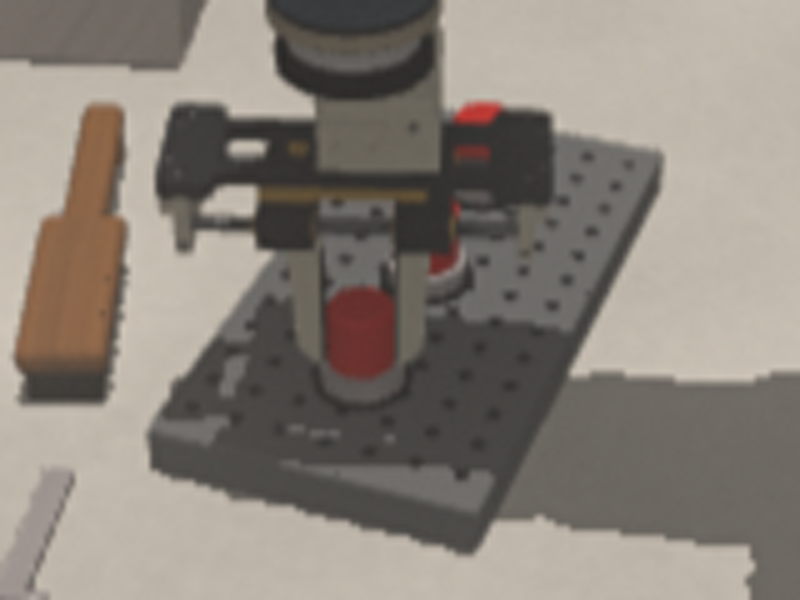

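View pics/wrist7.png

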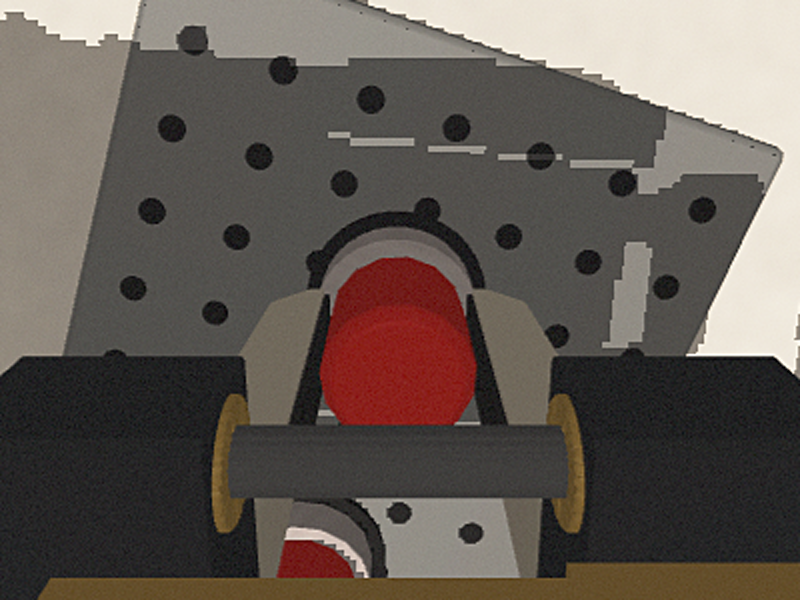

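Both views show the cap flat on the collar with the collar on its bush. The cap has not moved in the fingers (same wrist pixels as before), and the push is steady at about 20 N. I'm handing in.

```bash
python3 -c "
from station import robot
print(robot.hand_in()); s=robot.observe(); print(s['t'],s['position'],s['contact_force'])"
```

```text
the job is handed in; nothing more can be done
None
the job is handed in; nothing more can be done
```

I gripped the loose cap, set it on the bare peg and pressed it down through the click onto the collar. I handed in at about 9.3 s with the gripper still closed on the cap and pushing down.

- **Click:** the force peaked near 14 N, dropped to about 0, then rose hard when the cap reached the collar.
- **Depth:** the hard stop put the cap's lower face at about 43.6 mm above the shelf. With the peg home it should be 44 mm. The cap did not slip in the fingers.
- **Final push:** it held steady at about 20 N down for the last 0.3 s before handing in. About 7 N of sideways force along x remained that I did not remove.
- **Force spike:** on first reaching the collar the push read 43 N for one reading, with 17 N sideways. I then eased it off. It went through the gripped cap and was well below the 120 N wrist limit.
- **Other objects:** my last two pictures show nothing disturbed near the board. I did not check the vase, torch and tin again at the end, but the arm never came close to them.
- **State after handing in:** the robot gave no reading then, so I could not confirm the push during that second.

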